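Nest the tall feeding cup in the short one

ROBOT

A 6-joint arm with a two-finger parallel gripper is mounted at the origin on the work surface. World frame = base frame: x ahead of the robot, y to its left, z up, the work surface at z = 0. Lengths are in m, angles in rad, forces in N, time in s.
With the tool pointing down it reaches from about 0.375 to 0.9 m from the base axis. Payload 3.1 kg.
Tool frame: the origin (TCP) lies at the very end of the fingers, on their centre line; the grasp point (between the pads) lies 19 mm behind it (manip.grasp_offset is the distance from the TCP to the grasp point, in m); y points along the fingers, z is the direction in which the jaws open and shut, and the axes are right-handed (so a half turn about y gives the same grasp; the last joint's range is limited). The gripper opens to 85 mm and grips with 20 to 120 N. Pads are 22 mm wide; open, the fingers measure 114 mm over their backs; the gripper's body (76 mm by 85 mm) begins 54 mm behind the grasp point. The pads swing forward as they close: fully open they stand 13 mm farther back than shut.
Start: joints at [-1.458, 0.527, 1.433, -0, 1.181, -0.178], TCP at [0.18, -0.599, 0.231] pointing down, gripper open.
Joint ranges: [-3.08, 3.08], [-0.75, 2.2], [0.22, 2.44], [-1.43, 4.57], [0, 2.65], [-2.85, 2.85]. Speed limits (rad/s): [2.79, 2.79, 3.14, 3.14, 3.14, 3.14].

INTERFACE

Orientations are given as a unit quaternion [x, y, z, w].
In Python, from station import manip gives the robot as it stands.
- The arm moves only by the tool apply_moves, never from a script. Its argument "motion" is a list of rows, each a list of 5 numbers: the finger opening in mm, from 0 to 85.4, then the shift along the tool's x, y, z in units of 30 mm (1.0 is 30 mm), then the turn about the tool's y in units of 10 degrees (1.0 is 10 degrees). In form: [[fingers, x, y, z, twist], ...]. A call has 1 to 12 rows; each row is the pose to reach, as a shift and turn from the pose commanded when the call began, along the tool's axes at that moment; what a row does not reach only later rows make up. A row lasts 1/8 s, in which the tool goes at most 62.5 mm and 10.7 degrees, less where a joint would pass 70% of its speed; a pose out of reach is approached as far as the arm can. A call with a gripper value outside its range is refused whole. The fingers move at their own pace and stop on an object; "squeeze" is the grip in N (left out, the last holds). Time passes only in rows, so rows that repeat a pose let the fingers close. It gives the time, the measured TCP pose, the force and the opening at its end, in the units of the state.
- manip.sense(): the state, without advancing time (a new reading comes with each control period).
- manip.snapshot(name): name is "side" or "top"; returns the picture (480x640x3 uint8, red, green, blue); there is no depth.
- manip.get_calibration(name): a dict with "intrinsics" (3x3 intrinsics, pixels), "extrinsics" (4x4, takes a point from camera to world coordinates). Camera axes: x right, y up, looking along -z (the intrinsics and any distortion apply to the point x, -y, -z); pixel columns grow to the right and rows downward; lengths in m; the calibration is good to about 2 mm. A picture is of the moment at which its call begins. get_calibration takes no time and is no camera call.
- manip.sign_off(): hands the job in, once; it reports no verdict.
The state is a dict: "t": time; "q": joint angles; "qd": joint speeds; "tau": joint torques, N m; "tcp_pos": TCP position; "tool_rot": TCP orientation; "force": force on the tool from outside, world axes, zero at the start; "ft_torque": the same for the moment, N m; "finger_gap": opening from 0.0 (shut) to 1.0 (fully open).
Only numpy, scipy, OpenCV 4.12 (cv2) and the standard library are available. Lean on these libraries where they do the work, as an engineer would, in place of code of your own. Each camera call takes 0.05 s, during which the arm holds its last target.

TASK

Put the measuring cups away after feeding: pick up the tall tapered steel cup from the worktop and lower it upright into the short steel cup on the bamboo stand, letting it go when it just seats, so that it neither drops in nor gets pushed down and wedged tight. Keep the short cup standing in its well, and do not disturb the bowl or the tins.

Things in the scene. Friction and masses are not known exactly. Their poses are not given: they have to be found in the camera images.
- tall_cup: the cup to move: open tapered steel tumbler, upright and loose on the worktop, 105 mm tall, 34 mm outside diameter at the base, 68 mm at the rim, straight sides, wall 3 mm, mass about 150 g. It is taller than the two closed tins near it, and open at the top. Origin: centre of its underside, z up along its axis
- tall_cup_grip (a point): point on the tall cup's axis 92 mm above its underside (13 mm below the rim), where the cup is 64 mm wide outside: good height to grip it across from above; the fingertips must stay at least 65 mm above its underside to clear the short cup's rim when nested
- short_cup: the receiving cup: open tapered steel tumbler, 85 mm tall, 32 mm outside diameter at the base, 60 mm at the rim, wall 3 mm, 160 g, loose in the stand's small well. Origin: centre of its underside, z up. Nested lightly, the tall cup stops on the taper, its underside 27 to 29 mm above this one's. A push of 3 to 5 N seats it; more than about 12 N wedges it
- short_cup_rim (a point): centre of the short cup's mouth, 85 mm above its underside; the tall cup's rim stands about 48 mm above this point when nested
- stand: bamboo stand fixed to the worktop, 150 x 260 x 75 mm tall, on four short feet, with two round wells 15 mm deep in its top: the small one (45 mm wide, about 68 mm to its -y side) holds the short cup, the large one (79 mm wide, 58 mm to its +y side) the bowl. Origin: centre of its underside; y along its length
- cup_well (a point): centre of the floor of the small well, 60 mm above the worktop, where the short cup's underside stands
- bowl: white ceramic bowl, 124 mm wide at the rim, 52 mm high, loose in the large well of the stand; leave it there. Origin: centre of its underside
- wide_tin: closed tin, 79 mm wide and 50 mm high, loose on the worktop; leave it. Origin: centre of its underside
- narrow_tin: closed tin, 63 mm wide and 58 mm high, loose on the worktop; leave it. Origin: centre of its underside
Things that resemble listed ones, but are neither listed nor needed, are in the scene too. What is shaped like the tall_cup but purple is not meant.

How it is judged:
By the outcome, as a careful person would: the job done as asked, in the order asked, and still so for the second after the job is handed in, with the robot touching nothing.
It also fails if it takes over 35 s, if anything falls off the work surface, if the arm or the gripper's body presses on something with over 40 N, if the wrist force passes 120 N, or if a joint passes its speed limit or range.

## Working session

There is one attempt and no reset: what is moved stays moved. The work goes in short steps, Python scripts to look and compute and a tool call to move; the robot and the scene stay as the last step left them, time stands still between calls to the robot, and variables do not carry over. Pictures are saved under pics/ and viewed, and the job is handed in when it is done.

Besides the shell and the picture viewer there is one more tool, called after "Call:" by a JSON object that holds its "op" and its "data", one argument or row to a line. apply_moves: Moves the arm, as the interface text tells. Its arguments: {"type":"object","properties":{"motion":{"type":"array"},"squeeze":{"type":"number"}},"required":["motion"]}

```bash
ls; mkdir -p pics
python3 - <<'E'
from station import manip
import cv2
s=manip.sense(); print(s['t'],s['tcp_pos'],s['tool_rot'],s['force'],s['finger_gap'],manip.grasp_offset)
for n in("side","top"):
    im=manip.snapshot(n); cv2.imwrite(f"pics/{n}0.png",im[:,:,::-1]); c=manip.get_calibration(n); print(n,c)
E
```

```text
pics
0.0 [ 0.17975681 -0.59783605  0.23031661] [-0.10277463  0.70036596 -0.69882252  0.10282017] [-0.36519258 -0.37001447  0.19177889] 1.0000800946457342 0.0187
side {'intrinsics': array([[461.5286669 ,   0.        , 318.36545605],
       [  0.        , 461.5286669 , 243.38888827],
       [  0.        ,   0.        ,   1.        ]]), 'extrinsics': array([[ 0.99986828,  0.01151658, -0.01143607,  0.55736692],
       [-0.0161955 ,  0.75394587, -0.65673688, -0.60991258],
       [ 0.00105882,  0.65683559,  0.75403308,  0.74694611],
       [ 0.        ,  0.        ,  0.        ,  1.        ]])}
top {'intrinsics': array([[491.4404198 ,   0.        , 325.06921241],
       [  0.        , 491.4404198 , 245.66903809],
       [  0.        ,   0.        ,   1.        ]]), 'extrinsics': array([[-0.00853086,  0.98720416, -0.15923309,  0.43373479],
       [-0.99945648, -0.01348855, -0.03007998, -0.08649647],
       [-0.0318429 ,  0.15888993,  0.98678266,  0.90660614],
       [ 0.        ,  0.        ,  0.        ,  1.        ]])}
```

View pics/side0.png

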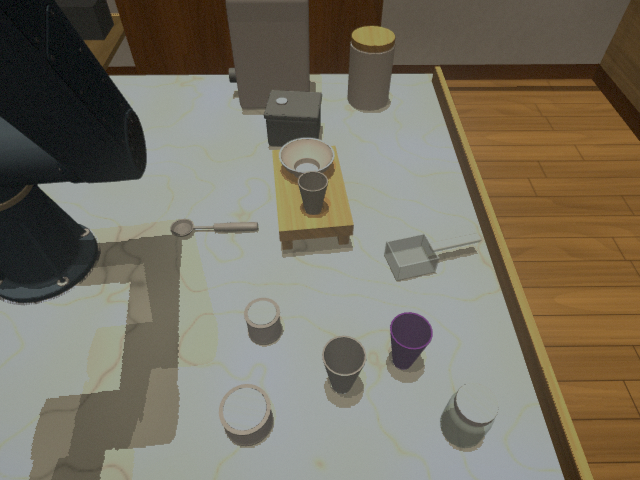

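View pics/top0.png

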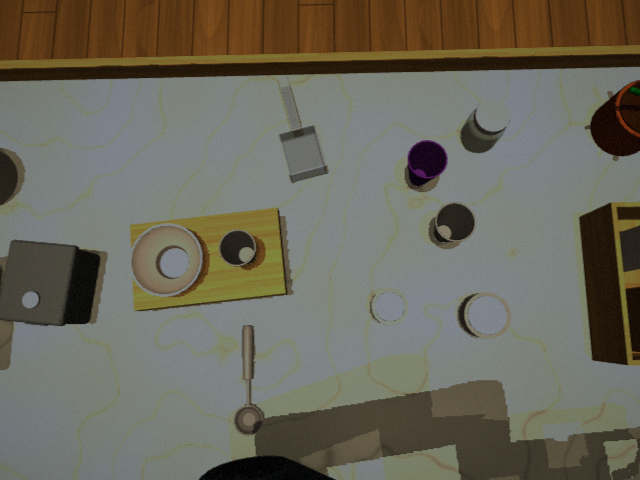

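The side view shows the grey tumbler at about (344,363), and the top view shows it at (454,224). The short cup is at side (313,192) and top (238,248).

These could be mistaken for the tall cup:
- **Purple tumbler:** side (410,340), top (427,160). Excluded by its colour.
- **Lidded jar:** side (475,410), top (490,118). It is closed.
- **Tins:** side (262,318) and (245,410). Both are closed and low.
- **Short cup:** side (313,192). It stands on the stand.

My choice is the grey open tumbler. Next I'll check it in close crops.

Run:
```python
import cv2,numpy as np
s=cv2.imread('pics/side0.png');t=cv2.imread('pics/top0.png')
f=lambda im,x,y,w=50:cv2.resize(im[y-w:y+w,x-w:x+w],(390,290+100),interpolation=cv2.INTER_CUBIC)
a=np.vstack([np.hstack([f(s,344,363),f(t,454,224)]),np.hstack([f(s,313,192),f(t,238,248)])])
a=cv2.resize(a,(600,600)); a=cv2.convertScaleAbs(a,alpha=1.6,beta=20)
cv2.imwrite('pics/crop0.png',a)
```

```text
(no output)
```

View pics/crop0.png

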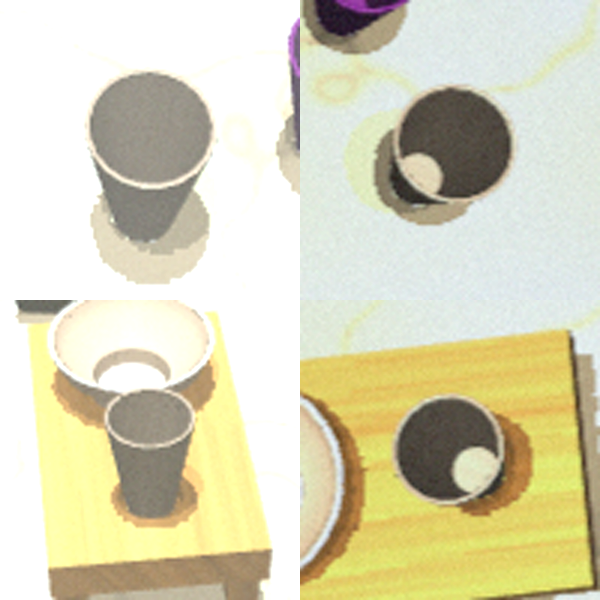

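The crops confirm it: the chosen cup is grey, open and tapered, and the short cup stands in the small well. Next I'll fit the inner mouth ellipses and triangulate them.

```bash
cat > h.py <<'E'
import cv2,numpy as np
from station import manip
def ray(n,u,v):
    c=manip.get_calibration(n);K=c['intrinsics'];T=c['extrinsics']
    d=np.array([(u-K[0,2])/K[0,0],-(v-K[1,2])/K[1,1],-1.])
    d=T[:3,:3]@d
    return T[:3,3],d/np.linalg.norm(d)
def proj(n,p):
    c=manip.get_calibration(n);K=c['intrinsics'];T=c['extrinsics']
    q=T[:3,:3].T@(np.array(p)-T[:3,3]); return K[0,2]+K[0,0]*q[0]/-q[2],K[1,2]+K[1,1]*q[1]/q[2]
def plane(n,u,v,z):
    o,d=ray(n,u,v); return o+d*(z-o[2])/d[2]
def tri(u1,u2):
    a,d=ray('side',*u1);b,e=ray('top',*u2)
    s=np.linalg.lstsq(np.c_[d,-e],b-a,rcond=None)[0]
    p,q=a+d*s[0],b+e*s[1]; return (p+q)/2,np.linalg.norm(p-q)
def mouth(im,seed,thr,w=32):
    """im BGR; contour of dark interior around seed"""
    S=4;x,y=seed
    g=cv2.cvtColor(im,cv2.COLOR_BGR2GRAY)[y-w:y+w,x-w:x+w]
    g=cv2.resize(g,None,fx=S,fy=S,interpolation=cv2.INTER_CUBIC)
    m=(g<thr).astype(np.uint8)
    m=cv2.morphologyEx(m,cv2.MORPH_OPEN,np.ones((5,5)))
    _,l=cv2.connectedComponents(m); k=(l==l[w*S,w*S]).astype(np.uint8)
    c=max(cv2.findContours(k,0,cv2.CHAIN_APPROX_NONE)[0],key=cv2.contourArea)
    h=cv2.convexHull(c); e=cv2.fitEllipse(h)
    tr=lambda p:(np.array(p)+.5)/S-.5+np.array([x-w,y-w])
    return tr(e[0]),np.array(e[1])/S,e[2],tr(h[:,0]),cv2.contourArea(h)/(np.pi/4*e[1][0]*e[1][1])
E
python3 - <<'E'
from h import *
I={n:cv2.imread(f'pics/{n}0.png') for n in('side','top')}
seeds={'tall':dict(side=(344,352),top=(458,218)),'short':dict(side=(313,184),top=(236,244))}
for o in seeds:
  for n in I:
    x,y=seeds[o][n]; g=cv2.cvtColor(I[n],cv2.COLOR_BGR2GRAY)
    print(o,n,'row',g[y,x-28:x+29].tolist()); print('  col',g[y-28:y+29,x].tolist())
E
```

```text
tall side row [161, 163, 162, 164, 164, 163, 150, 137, 73, 74, 76, 78, 80, 80, 78, 78, 82, 82, 83, 83, 78, 84, 79, 82, 83, 82, 84, 81, 81, 82, 82, 83, 80, 80, 79, 82, 82, 83, 79, 80, 80, 81, 77, 76, 75, 79, 77, 84, 139, 148, 162, 161, 162, 158, 156, 157, 155]
  col [165, 165, 164, 164, 164, 164, 162, 164, 164, 163, 160, 156, 147, 86, 83, 84, 83, 79, 82, 83, 81, 79, 84, 80, 82, 83, 81, 80, 81, 78, 83, 76, 83, 83, 81, 80, 84, 82, 82, 81, 83, 79, 83, 80, 83, 82, 80, 80, 83, 88, 127, 139, 71, 69, 70, 67, 69]
tall top row [130, 128, 111, 71, 62, 90, 99, 55, 35, 34, 35, 33, 36, 32, 36, 37, 39, 32, 36, 38, 35, 39, 38, 36, 39, 37, 33, 40, 36, 33, 33, 33, 37, 35, 36, 31, 35, 27, 34, 34, 35, 37, 33, 58, 101, 126, 131, 131, 134, 131, 130, 132, 130, 132, 132, 131, 129]
  col [131, 132, 131, 130, 132, 130, 130, 133, 128, 130, 131, 132, 113, 110, 55, 30, 32, 37, 34, 35, 36, 33, 34, 35, 36, 30, 34, 32, 36, 38, 32, 39, 36, 37, 36, 35, 32, 35, 31, 33, 34, 30, 30, 30, 31, 31, 27, 30, 29, 26, 104, 102, 91, 92, 89, 106, 131]
short side row [151, 152, 151, 149, 146, 147, 145, 145, 145, 141, 109, 107, 105
[... 258 characters left out ...]
64, 165, 165, 162, 140, 76, 79, 79, 82, 77, 78, 78, 80, 82, 80, 80, 82, 81, 80, 78, 78, 81, 82, 107, 89, 64, 64, 68, 70, 70, 68, 67, 68, 66, 66, 66, 68, 67, 69, 67, 69, 65, 66, 70, 68, 68]
short top row [112, 116, 112, 118, 114, 118, 117, 118, 118, 118, 113, 108, 87, 35, 28, 34, 33, 32, 33, 30, 29, 32, 32, 32, 31, 32, 34, 34, 32, 33, 35, 33, 35, 36, 35, 35, 35, 38, 35, 36, 29, 32, 36, 36, 34, 54, 95, 97, 55, 49, 60, 68, 68, 65, 70, 66, 91]
  col [108, 111, 110, 107, 113, 115, 115, 113, 110, 109, 114, 112, 113, 113, 111, 53, 36, 38, 37, 33, 34, 34, 38, 31, 35, 33, 35, 34, 32, 36, 32, 34, 33, 32, 33, 33, 35, 34, 28, 27, 32, 31, 30, 30, 31, 27, 24, 30, 59, 122, 85, 112, 116, 110, 112, 116, 118]
```

Run:
```python
from h import *
I={n:cv2.imread(f'pics/{n}0.png') for n in('side','top')}
seeds={'tall':dict(side=(344,352,105),top=(458,218,65)),'short':dict(side=(313,184,88),top=(236,244,62))}
ht={'tall':.105,'short':.145}
R={}
for o in seeds:
  C={}
  for n in I:
    x,y,t=seeds[o][n]; c,ax,an,h,fill=mouth(I[n],(x,y),t)
    C[n]=(c,h); print(o,n,c.round(2),ax.round(1),round(an),round(fill,3))
    cv2.ellipse(I[n],(c,ax,an),(0,0,255),1)
  p,g=tri(C['side'][0],C['top'][0]); print(' tri',p.round(4),'gap',round(g,4))
  for n in I:
    P=np.array([plane(n,*q,ht[o]) for q in C[n][1]])[:,:2].astype(np.float32)
    e=cv2.fitEllipse(P*1000); print('  plane',n,np.round(e[0],1),np.round(e[1],1))
f=lambda im,x,y,w=40:cv2.resize(im[y-w:y+w,x-w:x+w],(300,300),interpolation=cv2.INTER_NEAREST)
cv2.imwrite('pics/fit0.png',np.vstack([np.hstack([f(I['side'],344,363),f(I['top'],454,224)]),np.hstack([f(I['side'],313,192),f(I['top'],238,248)])]))
```

```text
tall side [343.67 355.2 ] [36.6 40.7] 99 0.995
tall top [455.19 221.41] [35.9 37.7] 121 0.971
 tri [ 0.6014 -0.2774  0.1049] gap 0.0013
  plane side [ 602.  -276.4] [61.3 61.8]
  plane top [ 600.9 -277.4] [60.8 61.5]
short side [312.26 180.56] [17.5 27. ] 91 0.987
short top [236.66 247.32] [32.9 34.1] 46 0.963
 tri [0.5564 0.0763 0.1463] gap 0.0015
  plane side [557.2  78.5] [51.7 53.1]
  plane top [556.   76.4] [53.2 53.5]
```

View pics/fit0.png

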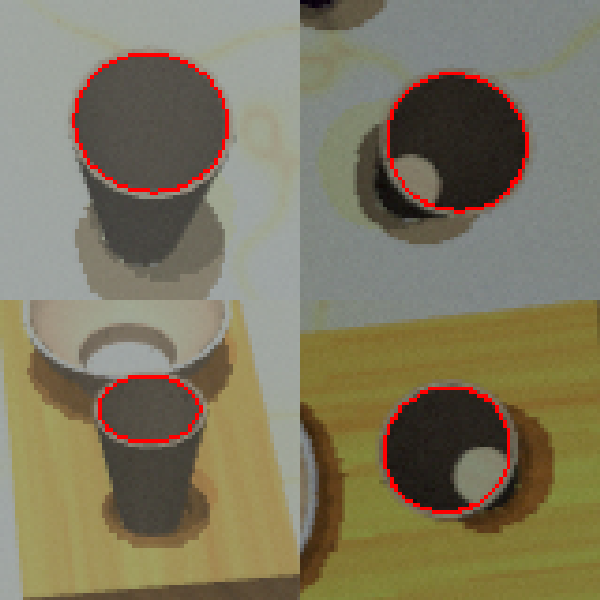

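Run:
```python
from h import *
from scipy.spatial.transform import Rotation as R
s=manip.sense(); M=R.from_quat(s['tool_rot']).as_matrix(); print(M.round(4)); print(s['tcp_pos'],s['t'])
for nm,u,v,z in [('purple',427,160,.105),('narrow',388,306,.058),('wide',486,315,.05),('jar',490,118,.07),('boxbaseNL',580,215,0),('boxbaseL2',595,358,0),('boxtopL',612,205,.1),('boxtopL2',625,360,.1)]: print(nm,plane('top',u,v,z).round(3))
print('rimpx side narrow',tri((262,313),(388,306)))
I=cv2.imread('pics/top0.png')[180:380,540:]
cv2.imwrite('pics/box.png',cv2.resize(I,None,fx=3,fy=3))
```

```text
[[-9.577e-01 -2.000e-04  2.877e-01]
 [-2.877e-01  1.900e-03 -9.577e-01]
 [-3.000e-04 -1.000e+00 -1.900e-03]]
[ 0.17973917 -0.59792336  0.23042709] 0.1
purple [ 0.707 -0.236  0.105]
narrow [ 0.465 -0.167  0.058]
wide [ 0.448 -0.335  0.05 ]
jar [ 0.795 -0.357  0.07 ]
boxbaseNL [ 0.631 -0.533  0.   ]
boxbaseL2 [ 0.372 -0.536  0.   ]
boxtopL [ 0.626 -0.537  0.1  ]
boxtopL2 [ 0.375 -0.532  0.1  ]
rimpx side narrow (array([ 0.46550275, -0.16756199,  0.05419525]), np.float64(0.0012228249002111413))
```

View pics/box.png

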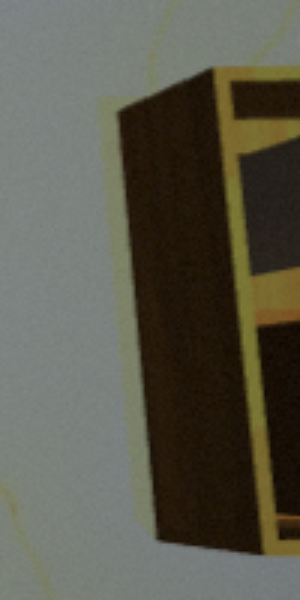

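Triangulation puts the tall cup's mouth at (0.601, −0.277, 0.105) and the short cup's at (0.556, 0.077, 0.146). Both heights match the text. The jaw axis runs mostly along y, clear of the purple cup. Moving to hover above the tall cup.

Call:
{"op": "apply_moves", "data": {
  "motion": [
    [85, -0.5, -1, -0.2, 0],
    [85, -2.3, -1, -0.9, 0],
    [85, -4.1, -1, -1.5, 0],
    [85, -5.9, -1, -2.2, 0],
    [85, -7.7, -1, -2.9, 0],
    [85, -9.5, -1, -3.6, 0],
    [85, -11.3, -0.8, -4.2, 0],
    [85, -13.1, -0.3, -4.9, 0],
    [85, -14.8, 0.3, -5.5, 0],
    [85, -16.1, 0.9, -6.0, 0],
    [85, -16.5, 1.3, -6.2, 0],
    [85, -16.5, 1.3, -6.2, 0]
  ],
  "squeeze": 40
}}

```text
t: 1.6
tcp_pos: [0.5996, -0.2771, 0.1907]
tool_rot: [-0.104, 0.7, -0.699, 0.102]
force: [-0.4, 0.0, 0.2]
finger_gap: 0.997
```

```bash
cat > d.py <<'E'
from h import *
from scipy.spatial.transform import Rotation as R
import sys
s=manip.sense(); M=R.from_quat(s['tool_rot']).as_matrix(); print(M.round(4)); print(s['t'],s['tcp_pos'].round(4),s['finger_gap'],s['force'],s['q'].round(3))
t=np.array(eval(sys.argv[1])); print('units',(M.T@(t-s['tcp_pos'])/.03).round(3))
E
python3 d.py "[.6012,-.2769,.07]"
python3 - <<'E'
from h import *
for n in("side","top"): cv2.imwrite(f'pics/{n}1.png',manip.snapshot(n)[:,:,::-1])
a=cv2.imread('pics/side1.png')[200:480,200:500];b=cv2.imread('pics/top1.png')[100:380,340:640]
cv2.imwrite('pics/v1.png',np.hstack([a,b]))
E
```

```text
[[-0.9573 -0.0033  0.2891]
 [-0.2891  0.0015 -0.9573]
 [ 0.0028 -1.     -0.0024]]
1.6 [ 0.5996 -0.2771  0.1907] 0.9969879326640851 [-0.37513104  0.01149079  0.21076448] [-6.010e-01  6.210e-01  1.374e+00 -1.000e-03  1.151e+00  6.760e-01]
units [-0.065  4.022  0.02 ]
```

View pics/v1.png

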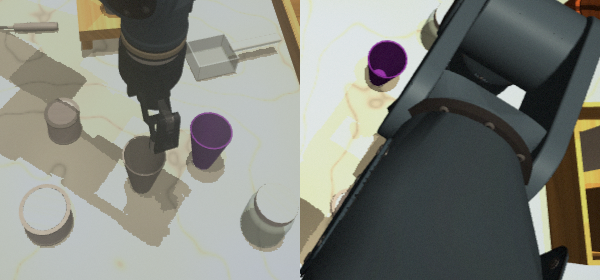

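The gripper hangs over the grey cup in the side crop at (145,150). The arm hides the cup in the top view. Descending around the cup with the fingers open.

Call:
{"op": "apply_moves", "data": {
  "motion": [
    [85, -0.07, 1, 0.02, 0],
    [85, -0.07, 2, 0.02, 0],
    [85, -0.07, 3, 0.02, 0],
    [85, -0.07, 3.7, 0.02, 0],
    [85, -0.07, 4.0, 0.02, 0],
    [85, -0.07, 4.0, 0.02, 0]
  ]
}}

```text
t: 2.45
tcp_pos: [0.6021, -0.2791, 0.0727]
tool_rot: [0.102, -0.7, 0.7, -0.102]
force: [-0.4, -0.7, 0.2]
finger_gap: 0.993
```

```bash
python3 d.py "[.6012,-.2769,.07]"
python3 - <<'E'
from h import *
cv2.imwrite('pics/side2.png',manip.snapshot('side')[:,:,::-1])
a=cv2.imread('pics/side2.png')[250:450,240:460]
cv2.imwrite('pics/v2.png',cv2.resize(a,None,fx=3,fy=3))
E
```

```text
[[-9.581e-01  1.000e-04  2.863e-01]
 [-2.863e-01 -2.000e-04 -9.581e-01]
 [ 0.000e+00 -1.000e+00  2.000e-04]]
2.45 [ 0.6021 -0.2791  0.0727] 0.9930389145583678 [-0.41302064 -0.7490208   0.23304013] [-0.602  0.771  1.445 -0.     0.926  0.679]
units [ 0.008  0.088 -0.078]
```

View pics/v2.png

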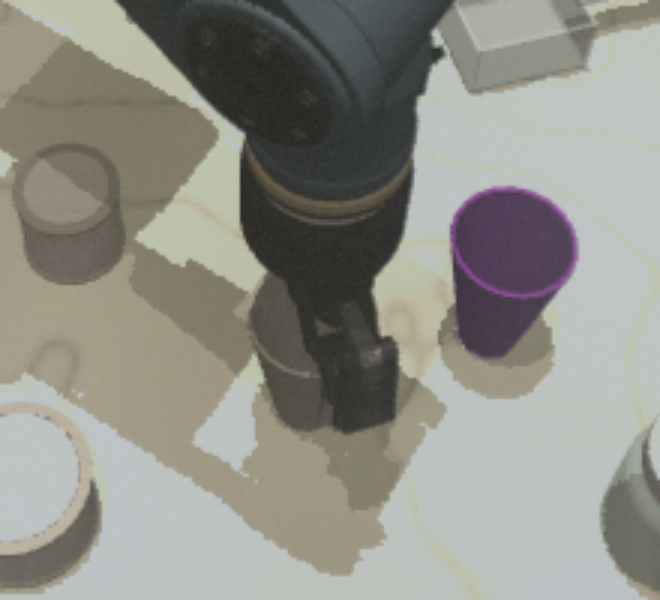

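Run:
```python
from h import *
t=np.array([.6021,-.2791,.0727]);z=np.array([.2863,-.9581,0]);x=np.array([-.958,-.286,0])
for k in(.043,.05,.057):
  for w in(-.011,.011):
    for h in (0,.013): print(k,w,h,np.round(proj('side',t+k*z+w*x+np.array([0,0,h])),1))
print(proj('side',[.6012,-.2769,.105]))
```

```text
0.043 -0.011 0 [359.2 389. ]
0.043 -0.011 0.013 [359.8 385.4]
0.043 0.011 0 [345.6 393.3]
0.043 0.011 0.013 [346.  389.7]
0.05 -0.011 0 [360.9 393.3]
0.05 -0.011 0.013 [361.5 389.7]
0.05 0.011 0 [347.2 397.6]
0.05 0.011 0.013 [347.6 394. ]
0.057 -0.011 0 [362.6 397.6]
0.057 -0.011 0.013 [363.2 394. ]
0.057 0.011 0 [348.8 401.9]
0.057 0.011 0.013 [349.2 398.4]
(np.float64(343.1427813050012), np.float64(355.0052660420003))
```

Run:
```python
from h import *
a=cv2.imread('pics/side2.png')[320:420,300:400]
a=cv2.convertScaleAbs(cv2.resize(a,(600,600),interpolation=cv2.INTER_CUBIC),alpha=2.2,beta=10)
t=np.array([.6021,-.2791,.0727]);z=np.array([.2863,-.9581,0]);x=np.array([-.958,-.286,0])
for k in(.043,.057):
  for w in(-.011,.011):
    for h in (0,.04):
      u,v=proj('side',t+k*z+w*x+np.array([0,0,h])); cv2.circle(a,(int((u-300+.5)*6),int((v-320+.5)*6)),4,(0,0,255) if k<.05 else (0,255,0),-1)
cv2.imwrite('pics/v2b.png',a)
```

```text
(no output)
```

View pics/v2b.png

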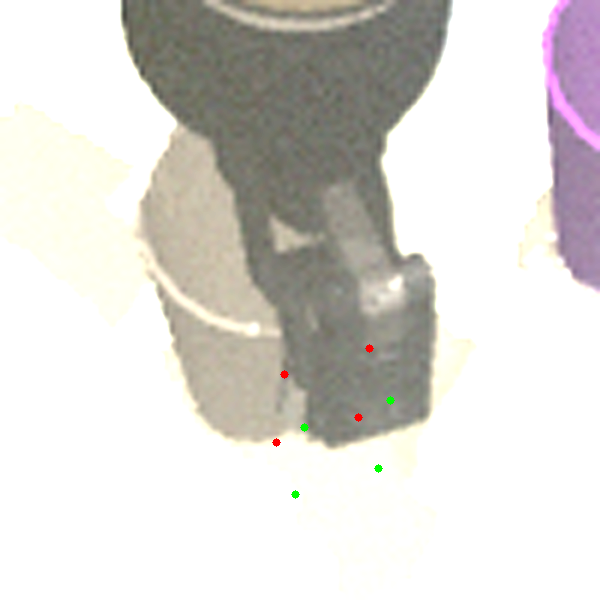

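Run:
```python
from h import *
im=cv2.imread('pics/side2.png')
im=cv2.convertScaleAbs(im,alpha=2.2,beta=10)[160:460,180:500]
a=cv2.resize(im,None,fx=2,fy=2,interpolation=cv2.INTER_CUBIC)
t=np.array([.6021,-.2791,.0727])
for h in np.arange(0,.32,.04):
  u,v=proj('side',t+[0,0,h]);print(h,u,v); cv2.circle(a,(int((u-180+.5)*2),int((v-160+.5)*2)),3,(0,0,255),-1)
cv2.imwrite('pics/v2c.png',a)
```

```text
0.0 342.93355628913275 366.01382496616395
0.04 344.0262882180505 353.90567080973864
0.08 345.21801619662784 340.70057842131473
0.12 346.5228313378114 326.24240944410167
0.16 347.957632270199 310.3439164895322
0.2 349.5428610038955 292.77858928270126
0.24 351.30348304998444 273.269794324765
0.28 353.2703119194026 251.476098615874
```

View pics/v2c.png

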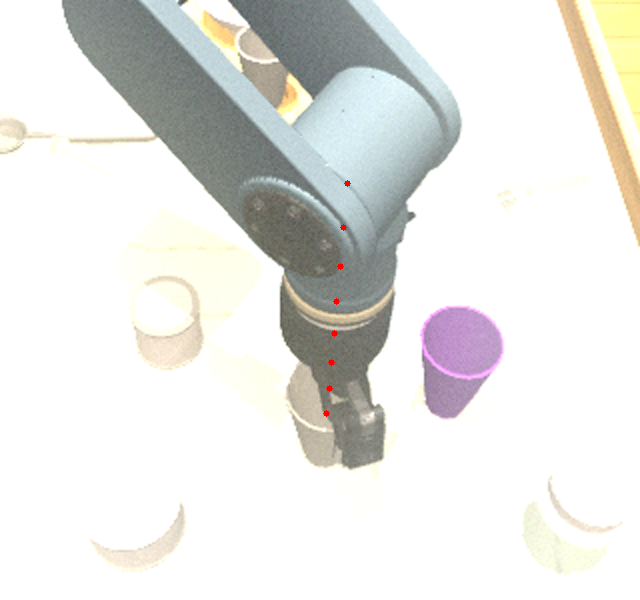

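The body sits on the projected axis, but the near finger appears about 7 px off the position I predicted. Before closing I'll go up, turn the jaws along x so that both fingers show in the side view, and check again.

Call:
{"op": "apply_moves", "data": {
  "motion": [
    [85, 0, -1, 0, 0],
    [85, 0, -2, 0, 0],
    [85, 0, -2.7, 0, -1],
    [85, 0, -2.7, 0, -2],
    [85, 0, -2.7, 0, -3],
    [85, 0, -2.7, 0, -4],
    [85, 0, -2.7, 0, -5],
    [85, 0, -2.7, 0, -6],
    [85, 0, -2.7, 0, -7],
    [85, 0, -2.7, 0, -7.3],
    [85, 0, -2.7, 0, -7.3]
  ]
}}

```text
t: 3.88
tcp_pos: [0.6031, -0.2785, 0.1549]
tool_rot: [0.498, -0.501, 0.502, -0.499]
force: [0.6, -0.7, -0.8]
finger_gap: 0.996
```

```bash
python3 d.py "[.6012,-.2769,.07]"
python3 - <<'E'
from h import *
from scipy.spatial.transform import Rotation as R
im=manip.snapshot('side')[:,:,::-1].copy(); cv2.imwrite('pics/side3.png',im)
s=manip.sense(); M=R.from_quat(s['tool_rot']).as_matrix();t=s['tcp_pos']
a=cv2.convertScaleAbs(im,alpha=2.2,beta=10)[220:420,240:450]
a=cv2.resize(a,None,fx=3,fy=3,interpolation=cv2.INTER_CUBIC)
for k in(-.057,-.043,0,.043,.057):
    for h in (0,.04):
      u,v=proj('side',t+k*M[:,2]-h*M[:,1]); cv2.circle(a,(int((u-240+.5)*3),int((v-220+.5)*3)),3,(0,0,255) if abs(k)<.05 else (0,255,0),-1)
cv2.imwrite('pics/v3.png',a)
E
```

```text
[[-0.0057  0.0021  1.    ]
 [-1.     -0.0015 -0.0057]
 [ 0.0015 -1.      0.0021]]
3.875 [ 0.6031 -0.2785  0.1549] 0.9955288993902476 [ 0.62824144 -0.70630721 -0.82693451] [-0.601  0.665  1.398 -0.     1.077 -0.595]
units [-0.057  2.829 -0.068]
```

View pics/v3.png

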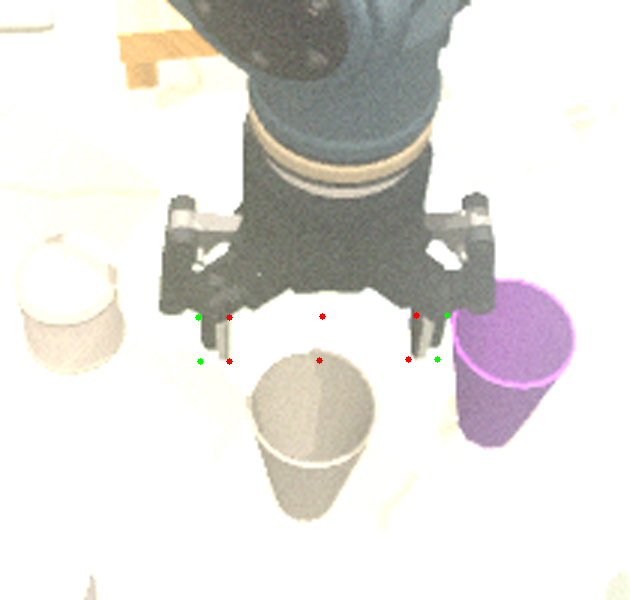

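Both fingers are now visible and centred on the projected TCP, with the pad tips at crop (228,358) and (413,358). What I took for the finger before was the outer knuckle. Those knuckles would come close to the purple cup with the jaws along x, so I'll turn back to the first angle and descend.

Call:
{"op": "apply_moves", "data": {
  "motion": [
    [85, -0.06, 0, -0.06, 1],
    [85, -0.06, 0, -0.06, 2],
    [85, -0.06, 0, -0.06, 3],
    [85, -0.06, 0, -0.06, 4],
    [85, -0.06, 0, -0.06, 5],
    [85, -0.06, 0, -0.06, 6],
    [85, -0.06, 0.3, -0.06, 7],
    [85, -0.06, 1, -0.06, 7.3],
    [85, -0.06, 1.9, -0.06, 7.3],
    [85, -0.06, 2.6, -0.06, 7.3],
    [85, -0.06, 2.83, -0.06, 7.3],
    [85, -0.06, 2.83, -0.06, 7.3]
  ]
}}

```text
t: 5.42
tcp_pos: [0.6009, -0.2763, 0.0685]
tool_rot: [0.103, -0.7, 0.7, -0.103]
force: [-1.1, 0.5, -0.4]
finger_gap: 0.995
```

Call:
{"op": "apply_moves", "data": {
  "motion": [
    [60, 0, 0, 0, 0],
    [50, 0, 0, 0, 0],
    [45, 0, 0, 0, 0],
    [45, 0, 0, 0, 0],
    [45, 0, 0, 0, 0],
    [45, 0, 0, 0, 0]
  ],
  "squeeze": 35
}}

```text
t: 6.18
tcp_pos: [0.6017, -0.2767, 0.0704]
tool_rot: [0.102, -0.699, 0.7, -0.104]
force: [-0.2, 0.7, 6.0]
finger_gap: 0.774
```

```bash
python3 d.py "[.6012,-.2769,.07]"
python3 - <<'E'
from h import *
im=manip.snapshot('side')[:,:,::-1].copy(); cv2.imwrite('pics/side4.png',im)
a=cv2.convertScaleAbs(im,alpha=1.8,beta=10)[250:430,250:450]
cv2.imwrite('pics/v4.png',cv2.resize(a,None,fx=3,fy=3,interpolation=cv2.INTER_CUBIC))
E
```

```text
[[-0.9578  0.0026  0.2876]
 [-0.2876 -0.0015 -0.9578]
 [-0.002  -1.      0.0022]]
6.175 [ 0.6017 -0.2767  0.0704] 0.7743650714423235 [-0.16974383  0.67963204  5.97983003] [-0.599  0.772  1.452  0.     0.915  0.679]
units [0.02  0.013 0.001]
```

View pics/v4.png

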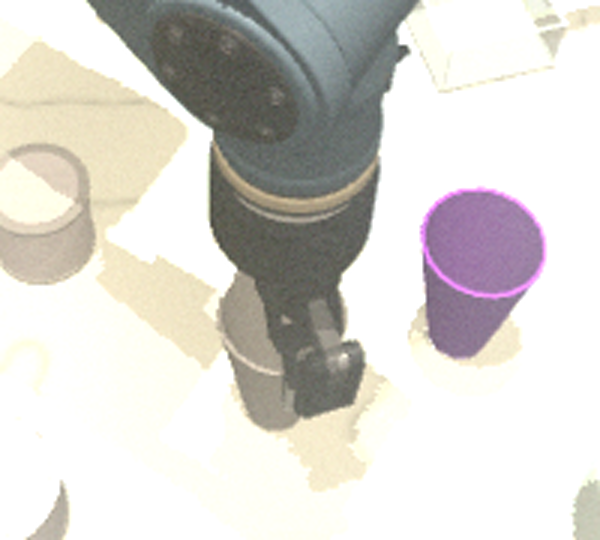

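The gap is 66 mm, which matches the cup near its grip height. Lifting.

Call:
{"op": "apply_moves", "data": {
  "motion": [
    [45, 0, -0.3, 0, 0],
    [45, 0, -1, 0, 0],
    [45, 0, -2, 0, 0],
    [45, 0, -3.2, 0, 0],
    [45, 0, -4.4, 0, 0],
    [45, 0, -5.5, 0, 0],
    [45, 0, -6.0, 0, 0],
    [45, 0, -6.2, 0, 0],
    [45, 0, -6.2, 0, 0],
    [45, 0, -6.2, 0, 0]
  ]
}}

```text
t: 7.48
tcp_pos: [0.6001, -0.2757, 0.2527]
tool_rot: [-0.104, 0.7, -0.699, 0.102]
force: [0.1, -0.2, -2.0]
finger_gap: 0.771
```

```bash
python3 d.py "[.5563,.0768,.258]"
python3 - <<'E'
from h import *
im=manip.snapshot('side')[:,:,::-1].copy(); cv2.imwrite('pics/side5.png',im)
a=cv2.convertScaleAbs(im,alpha=1.8,beta=10)[200:430,220:450]
cv2.imwrite('pics/v5.png',cv2.resize(a,None,fx=2.5,fy=2.5,interpolation=cv2.INTER_CUBIC))
im=manip.snapshot('top')[:,:,::-1].copy(); cv2.imwrite('pics/top5.png',im)
E
```

```text
[[-0.9577 -0.0026  0.2876]
 [-0.2876  0.0018 -0.9577]
 [ 0.002  -1.     -0.0025]]
7.475 [ 0.6001 -0.2757  0.2527] 0.7711360707221142 [ 0.07064904 -0.18503617 -2.03579799] [-0.6    0.557  1.311 -0.     1.277  0.679]
units [ -1.983  -0.151 -11.673]
```

View pics/v5.png

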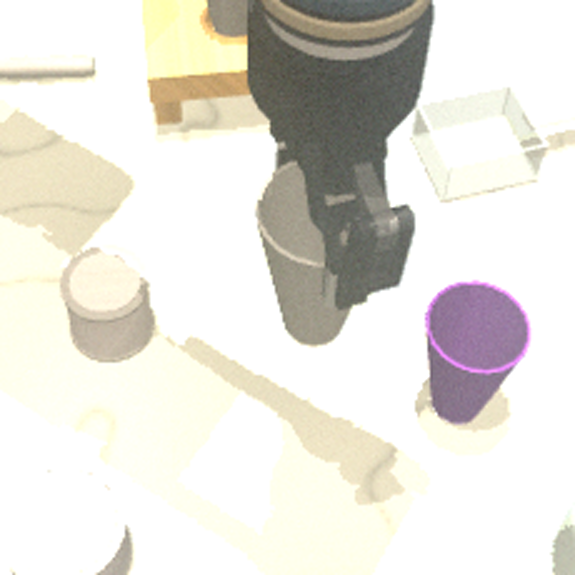

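View pics/top5.png

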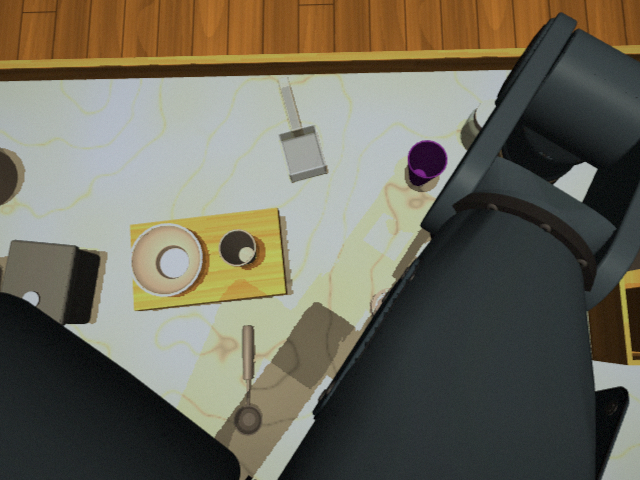

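The cup is held (about −2 N), upright, and clear of everything. Carrying it to above the short cup.

Call:
{"op": "apply_moves", "data": {
  "motion": [
    [45, -0.1, -0.1, -0.6, 0],
    [45, -0.4, -0.2, -2.0, 0],
    [45, -0.7, -0.2, -3.6, 0],
    [45, -1.0, -0.2, -5.3, 0],
    [45, -1.3, -0.2, -7.0, 0],
    [45, -1.5, -0.2, -8.7, 0],
    [45, -1.8, -0.2, -10.2, 0],
    [45, -1.9, -0.2, -11.2, 0],
    [45, -2, -0.2, -11.7, 0],
    [45, -2, -0.2, -11.7, 0],
    [45, -2, -0.2, -11.7, 0]
  ]
}}

```text
t: 8.95
tcp_pos: [0.5576, 0.0764, 0.2605]
tool_rot: [0.102, -0.699, 0.7, -0.103]
force: [0.4, 0.1, -1.6]
finger_gap: 0.775
```

```bash
python3 d.py "[.5563,.0768,.258]"
python3 - <<'E'
from h import *
im=manip.snapshot('side')[:,:,::-1].copy(); cv2.imwrite('pics/side6.png',im)
a=cv2.convertScaleAbs(im,alpha=1.8,beta=10)[60:260,220:420]
cv2.imwrite('pics/v6.png',cv2.resize(a,None,fx=3,fy=3,interpolation=cv2.INTER_CUBIC))
im=manip.snapshot('top')[:,:,::-1].copy(); cv2.imwrite('pics/top6.png',im)
E
```

```text
[[-9.579e-01  4.000e-04  2.870e-01]
 [-2.870e-01 -6.000e-04 -9.579e-01]
 [-2.000e-04 -1.000e+00  7.000e-04]]
8.95 [0.5576 0.0764 0.2605] 0.7747409273102257 [ 0.4353632   0.14284375 -1.64178279] [-6.200e-02  4.100e-01  1.557e+00 -1.000e-03  1.174e+00  1.218e+00]
units [ 0.038  0.082 -0.027]
```

View pics/v6.png

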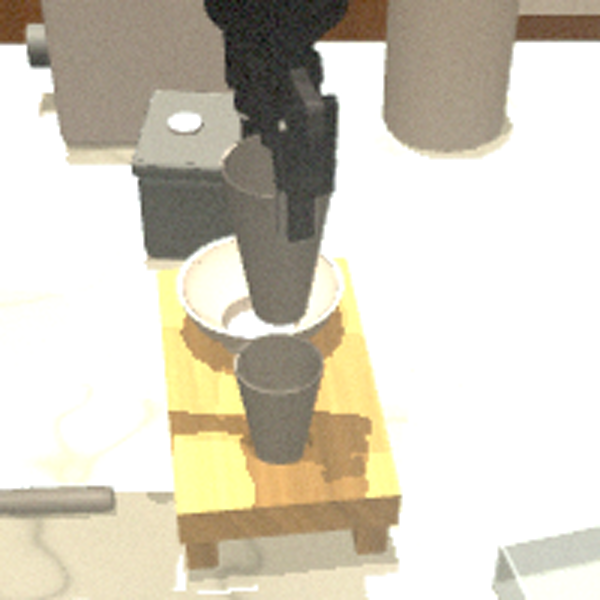

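View pics/top6.png

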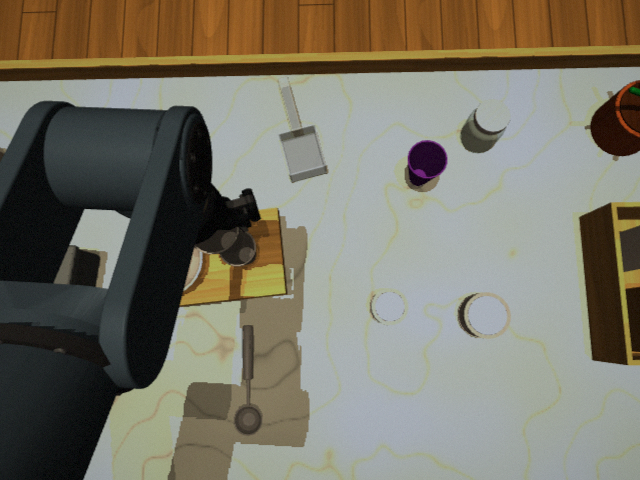

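Run:
```python
from h import *
im=cv2.imread('pics/side6.png'); x0,y0=290,130
a=cv2.resize(cv2.convertScaleAbs(im,alpha=1.8,beta=10)[y0:y0+60,x0:x0+50],(500,600),interpolation=cv2.INTER_CUBIC)
for z in (.188,.19,.192):
  pts=np.array([proj('side',[.5571+.017*np.cos(k),.0765+.017*np.sin(k),z]) for k in np.linspace(0,6.28,60)])
  if z==.19: cv2.polylines(a,[np.int32((pts-[x0,y0]+.5)*10)],True,(0,0,255),1)
cv2.imwrite('pics/v6b.png',a)
print(proj('side',[.5571,.0765,.19]))
g=cv2.cvtColor(im,cv2.COLOR_BGR2GRAY)
for r in (155,158,160,162,164,165,166,167,168,169,170): print(r,g[r,296:332].tolist())
```

```text
(np.float64(312.0191008009249), np.float64(162.98581408881927))
155 [152, 153, 153, 154, 156, 150, 105, 54, 56, 61, 57, 58, 60, 60, 59, 60, 62, 63, 63, 62, 63, 63, 62, 61, 65, 59, 55, 73, 133, 149, 148, 145, 145, 141, 138, 131]
158 [153, 154, 154, 153, 152, 147, 134, 74, 58, 59, 59, 58, 61, 57, 59, 65, 62, 61, 61, 63, 63, 62, 63, 61, 62, 61, 67, 111, 150, 149, 147, 149, 146, 144, 138, 131]
160 [152, 139, 125, 103, 101, 97, 104, 91, 57, 60, 59, 59, 62, 60, 62, 60, 60, 59, 65, 62, 62, 62, 60, 62, 60, 62, 83, 152, 151, 147, 146, 147, 143, 142, 132, 144]
162 [99, 101, 103, 105, 106, 105, 106, 108, 71, 58, 60, 56, 61, 57, 64, 64, 62, 65, 60, 60, 63, 60, 64, 61, 60, 65, 98, 150, 151, 149, 146, 147, 139, 126, 153, 146]
164 [98, 102, 104, 114, 145, 153, 158, 158, 151, 63, 58, 60, 61, 60, 58, 62, 62, 63, 62, 62, 64, 63, 62, 61, 60, 78, 133, 150, 148, 143, 139, 129, 156, 147, 87, 79]
165 [101, 107, 121, 151, 158, 158, 158, 158, 154, 113, 66, 58, 59, 60, 62, 65, 63, 67, 62, 63, 61, 61, 59, 63, 75, 118, 148, 149, 145, 142, 122, 152, 146, 89, 77, 79]
166 [105, 134, 158, 159, 158, 158, 158, 159, 160, 153, 113, 73, 62, 59, 59, 59, 66, 64, 65, 63, 63, 62, 59, 74, 121, 150, 149, 147, 146, 141, 150, 121, 86, 73, 81, 80]
167 [119, 156, 158, 159, 158, 159, 158, 158, 157, 159, 154, 133, 95, 76, 73, 67, 65, 67, 66, 70, 72, 82, 82, 96, 151, 148, 144, 140, 151, 145, 104, 70, 69, 72, 81, 81]
168 [153, 151, 158, 157, 159, 161, 157, 157, 160, 157, 157, 159, 156, 138, 135, 99, 99, 97, 102, 118, 124, 153, 110, 126, 148, 138, 143, 147, 111, 68, 71, 69, 74, 78, 80, 80]
169 [159, 158, 157, 158, 158, 158, 158, 156, 158, 158, 158, 159, 157, 158, 157, 159, 157, 159, 156, 157, 157, 155, 132, 148, 152, 146, 115, 90, 70, 70, 70, 75, 76, 80, 79, 81]
170 [155, 155, 158, 158, 157, 158, 158, 159, 158, 157, 159, 157, 155, 154, 155, 153, 154, 155, 145, 145, 152, 153, 147, 116, 108, 68, 71, 69, 69, 73, 76, 80, 74, 77, 76, 83]
```

View pics/v6b.png

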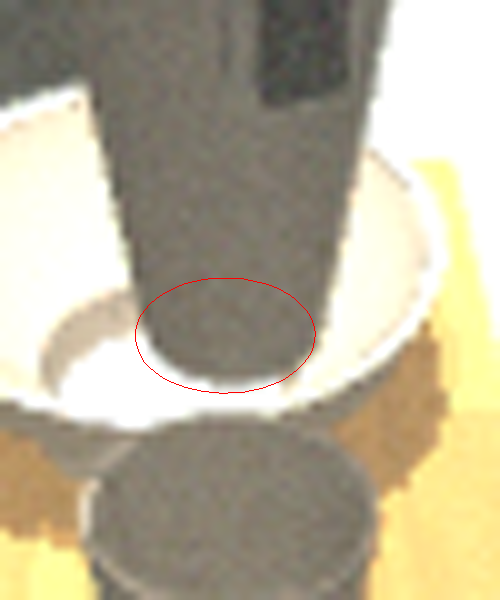

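The cup hangs upright. Its base is about 1.5 mm too far along +x compared with the short cup's mouth in the same view, which a small shift corrects. Lowering to just above the expected contact height.

Call:
{"op": "apply_moves", "data": {
  "motion": [
    [45, 0.04, 0.4, -0.01, 0],
    [45, 0.04, 1.0, -0.01, 0],
    [45, 0.04, 1.6, -0.01, 0],
    [45, 0.04, 2.2, -0.01, 0],
    [45, 0.04, 2.6, -0.01, 0],
    [45, 0.04, 2.9, -0.01, 0],
    [45, 0.04, 3.0, -0.01, 0],
    [45, 0.04, 3.0, -0.01, 0],
    [45, 0.04, 3.0, -0.01, 0]
  ]
}}

```text
t: 10.18
tcp_pos: [0.5565, 0.0772, 0.171]
tool_rot: [0.102, -0.7, 0.7, -0.103]
force: [-0.3, -0.6, -1.6]
finger_gap: 0.773
```

```bash
python3 d.py "[.556,.0767,.1585]"
python3 - <<'E'
from h import *
im=manip.snapshot('side')[:,:,::-1].copy(); cv2.imwrite('pics/side7.png',im)
a=cv2.convertScaleAbs(im,alpha=1.8,beta=10)[120:240,260:360]
cv2.imwrite('pics/v7.png',cv2.resize(a,(500,600),interpolation=cv2.INTER_CUBIC))
E
```

```text
[[-9.577e-01  1.300e-03  2.877e-01]
 [-2.877e-01 -1.000e-04 -9.577e-01]
 [-1.200e-03 -1.000e+00  4.000e-04]]
10.175 [0.5565 0.0772 0.171 ] 0.7732582641563961 [-0.26872288 -0.57563684 -1.59112585] [-0.061  0.521  1.654  0.     0.965  1.218]
units [0.021 0.416 0.011]
```

View pics/v7.png

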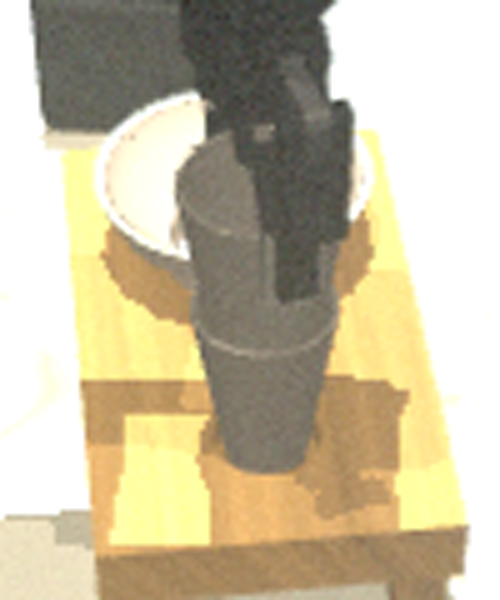

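The tall cup is inside the mouth, with no contact and only its weight on the wrist. Now lowering in small steps while watching the force.

Call:
{"op": "apply_moves", "data": {
  "motion": [
    [45, 0.02, 0.1, 0.01, 0],
    [45, 0.02, 0.2, 0.01, 0],
    [45, 0.02, 0.2, 0.01, 0],
    [45, 0.02, 0.2, 0.01, 0]
  ]
}}

```text
t: 10.72
tcp_pos: [0.5556, 0.0768, 0.1644]
tool_rot: [-0.103, 0.7, -0.7, 0.103]
force: [0.3, -0.4, -1.0]
finger_gap: 0.772
```

Call:
{"op": "apply_moves", "data": {
  "motion": [
    [45, 0, 0.05, 0, 0],
    [45, 0, 0.07, 0, 0],
    [45, 0, 0.07, 0, 0]
  ]
}}

```text
t: 11.1
tcp_pos: [0.5556, 0.0767, 0.1623]
tool_rot: [0.103, -0.7, 0.7, -0.103]
force: [0.4, -0.0, -1.5]
finger_gap: 0.773
```

Call:
{"op": "apply_moves", "data": {
  "motion": [
    [45, 0, 0.03, 0, 0],
    [45, 0, 0.03, 0, 0]
  ]
}}

```text
t: 11.35
tcp_pos: [0.5556, 0.0767, 0.1614]
tool_rot: [-0.103, 0.7, -0.7, 0.103]
force: [1.3, 0.3, -1.2]
finger_gap: 0.775
```

Call:
{"op": "apply_moves", "data": {
  "motion": [
    [45, 0, 0.03, 0, 0],
    [45, 0, 0.03, 0, 0]
  ]
}}

```text
t: 11.6
tcp_pos: [0.5555, 0.0767, 0.1605]
tool_rot: [-0.103, 0.7, -0.7, 0.103]
force: [0.6, -0.3, -2.1]
finger_gap: 0.772
```

```bash
python3 d.py "[.556,.0767,.1585]"
```

```text
[[-9.577e-01 -0.000e+00  2.876e-01]
 [-2.876e-01  1.000e-04 -9.577e-01]
 [ 0.000e+00 -1.000e+00 -1.000e-04]]
11.6 [0.5555 0.0767 0.1605] 0.7724286310618573 [ 0.55252527 -0.30366133 -2.08398984] [-0.062  0.536  1.664  0.     0.942  1.217]
units [-0.014  0.066  0.006]
```

Call:
{"op": "apply_moves", "data": {
  "motion": [
    [45, 0, 0.02, 0, 0],
    [45, 0, 0.02, 0, 0]
  ]
}}

```text
t: 11.85
tcp_pos: [0.5556, 0.0768, 0.1599]
tool_rot: [-0.103, 0.7, -0.7, 0.103]
force: [0.0, 0.7, -0.8]
finger_gap: 0.768
```

Call:
{"op": "apply_moves", "data": {
  "motion": [
    [45, 0, 0.02, 0, 0],
    [45, 0, 0.02, 0, 0]
  ]
}}

```text
t: 12.1
tcp_pos: [0.5557, 0.0768, 0.1595]
tool_rot: [-0.103, 0.7, -0.7, 0.103]
force: [1.0, 1.5, 0.1]
finger_gap: 0.774
```

Call:
{"op": "apply_moves", "data": {
  "motion": [
    [45, 0, 0.015, 0, 0],
    [45, 0, 0.015, 0, 0]
  ]
}}

```text
t: 12.35
tcp_pos: [0.5559, 0.0769, 0.1592]
tool_rot: [-0.102, 0.7, -0.7, 0.103]
force: [0.3, 0.8, 2.1]
finger_gap: 0.776
```

Call:
{"op": "apply_moves", "data": {
  "motion": [
    [45, 0, 0, 0, 0]
  ]
}}

```text
t: 12.48
tcp_pos: [0.5559, 0.0768, 0.1592]
tool_rot: [-0.102, 0.7, -0.7, 0.103]
force: [0.9, 0.9, 4.0]
finger_gap: 0.77
```

Call:
{"op": "apply_moves", "data": {
  "motion": [
    [45, 0, 0, 0, 0]
  ]
}}

```text
t: 12.6
tcp_pos: [0.5559, 0.0768, 0.1592]
tool_rot: [-0.102, 0.7, -0.7, 0.103]
force: [0.9, 1.9, 4.6]
finger_gap: 0.773
```

Run:
```python
from h import *
im=manip.snapshot('side')[:,:,::-1].copy(); cv2.imwrite('pics/side8.png',im)
print(manip.sense()['force'])
a=cv2.convertScaleAbs(im,alpha=1.8,beta=10)[120:240,260:360]
cv2.imwrite('pics/v8.png',cv2.resize(a,(500,600),interpolation=cv2.INTER_CUBIC))
```

```text
[0.22133427 0.8890939  4.17709201]
```

View pics/v8.png

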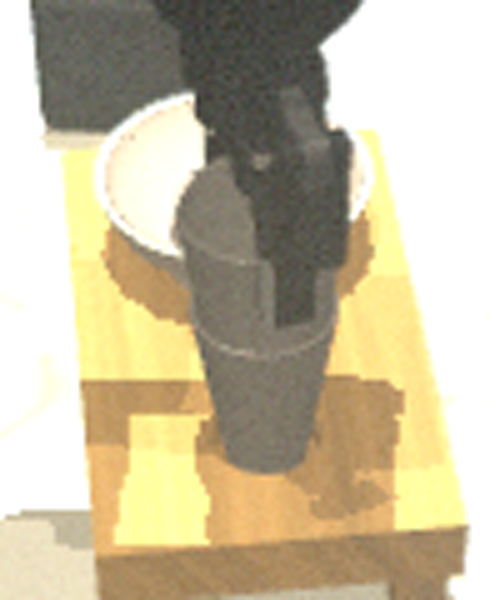

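The wrist reads about +4.3 N, at the expected height: the underside is about 28.8 mm above the short cup's, so it has just seated. Releasing it.

Call:
{"op": "apply_moves", "data": {
  "motion": [
    [67, 0, 0, 0, 0],
    [70, 0, 0, 0, 0],
    [75, 0, 0, 0, 0],
    [85, 0, 0, 0, 0],
    [85, 0, 0, 0, 0],
    [85, 0, 0, 0, 0]
  ]
}}

```text
t: 13.4
tcp_pos: [0.5555, 0.0767, 0.1588]
tool_rot: [0.103, -0.7, 0.7, -0.103]
force: [0.1, 0.4, 0.4]
finger_gap: 1.002
```

```bash
python3 d.py "[.556,.0767,.1585]"
python3 - <<'E'
from h import *
im=manip.snapshot('side')[:,:,::-1].copy(); cv2.imwrite('pics/side9.png',im)
a=cv2.convertScaleAbs(im,alpha=1.8,beta=10)[120:240,260:360]
cv2.imwrite('pics/v9.png',cv2.resize(a,(500,600),interpolation=cv2.INTER_CUBIC))
E
```

```text
[[-9.577e-01 -1.000e-04  2.877e-01]
 [-2.877e-01 -0.000e+00 -9.577e-01]
 [ 1.000e-04 -1.000e+00  0.000e+00]]
13.4 [0.5555 0.0767 0.1588] 1.0023481195635648 [0.09197092 0.37444187 0.35093754] [-0.062  0.538  1.665 -0.     0.938  1.217]
units [-0.016  0.011  0.005]
```

View pics/v9.png

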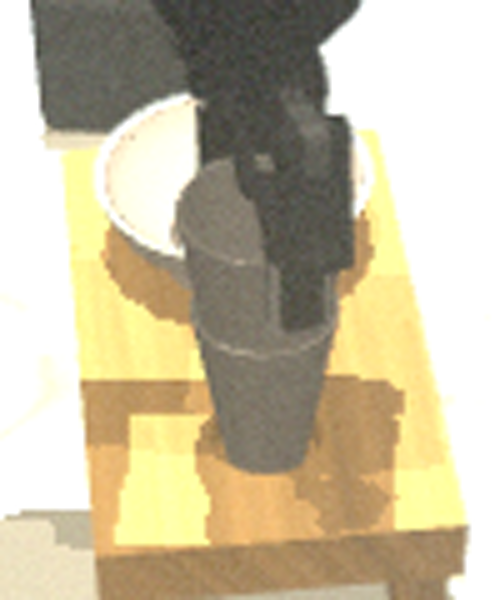

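The cup is released and stayed put, and the force is near zero. Rising straight up, then moving aside for a clear look.

Call:
{"op": "apply_moves", "data": {
  "motion": [
    [85, 0, -0.2, 0, 0],
    [85, 0, -0.7, 0, 0],
    [85, 0, -1.5, 0, 0],
    [85, 0, -2.5, 0, 0],
    [85, 0, -3.5, 0, 0],
    [85, 0, -4, 0.5, 0],
    [85, 0, -4, 2, 0],
    [85, 0, -4, 3.7, 0],
    [85, 0, -4, 5.4, 0],
    [85, 0, -4, 7, 0],
    [85, 0, -4, 8, 0],
    [85, 0, -4, 8, 0]
  ]
}}

```text
t: 14.95
tcp_pos: [0.6251, -0.1556, 0.2798]
tool_rot: [0.101, -0.699, 0.7, -0.102]
force: [-0.3, 1.1, -0.1]
finger_gap: 0.993
```

Run:
```python
from h import *
print(manip.sense()['t'])
for n in("side","top"): cv2.imwrite(f'pics/{n}10.png',manip.snapshot(n)[:,:,::-1])
a=cv2.imread('pics/side10.png')[100:400,150:450];b=cv2.imread('pics/top10.png')[130:430,100:400]
cv2.imwrite('pics/v10.png',cv2.convertScaleAbs(cv2.resize(np.hstack([a,b]),(800,400)),alpha=1.6))
```

```text
14.95
```

View pics/v10.png

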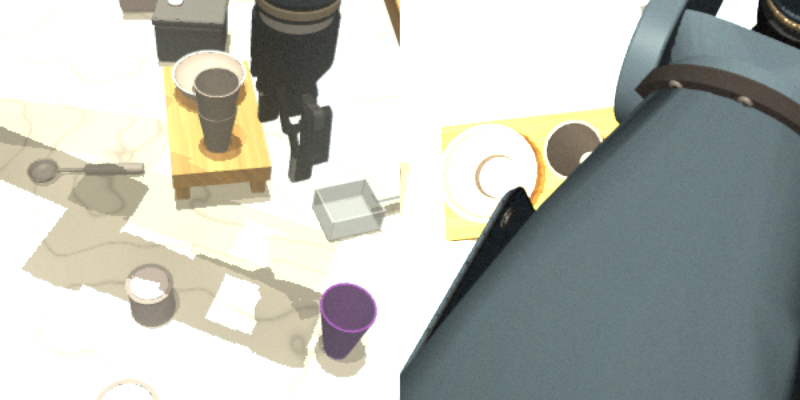

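View pics/side10.png

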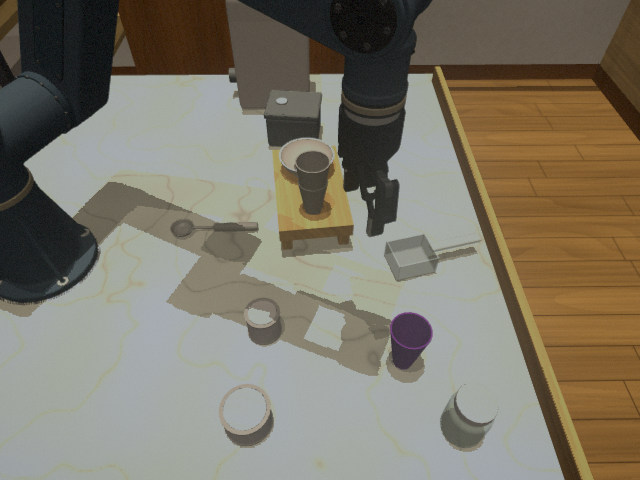

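Nested and upright at side (312,180), with the tins and bowl in place. The arm covers part of the mouth in the top view, so I'll move farther off and measure the rim height.

Call:
{"op": "apply_moves", "data": {
  "motion": [
    [85, 0, 0, 1.5, 0],
    [85, 0, 0, 3.2, 0],
    [85, 0, 0, 4.9, 0],
    [85, 0, 0, 6, 0],
    [85, 0, 0, 6, 0],
    [85, 0, 0, 6, 0]
  ]
}}

```text
t: 15.8
tcp_pos: [0.6763, -0.3234, 0.279]
tool_rot: [-0.104, 0.7, -0.699, 0.103]
force: [-0.1, -0.3, -0.1]
finger_gap: 0.994
```

Run:
```python
from h import *
I={}
for n in("side","top"):
    I[n]=np.ascontiguousarray(manip.snapshot(n)[:,:,::-1]); cv2.imwrite(f'pics/{n}11.png',I[n])
C={}
for n,sd,th in(('side',(312,160),92),('top',tuple(int(round(k)) for k in proj('top',[.556,.077,.193])),62)):
    for thr in (th-6,th,th+6):
        try:
            c,ax,an,h,f=mouth(I[n],sd,thr); print(n,sd,thr,c.round(2),ax.round(1),round(f,3))
        except Exception as e: print(n,thr,e); continue
        if thr==th: C[n]=c; H=h
        if thr==th:
            P=np.array([plane(n,*q,.193) for q in h])[:,:2].astype(np.float32); e=cv2.fitEllipse(P*1000); print(' plane',np.round(e[0],1),np.round(e[1],1))
print(tri(C['side'],C['top']))
f=lambda im,x,y,w=45:cv2.resize(im[y-w:y+w,x-w:x+w],(390,390))
cv2.imwrite('pics/v11.png',cv2.convertScaleAbs(np.hstack([f(I['side'],312,180),f(I['top'],235,245)]),alpha=1.6))
# movement of others
for n in I:
    d=cv2.absdiff(I[n],cv2.imread(f'pics/{n}0.png')).max(2)
    for nm,p in dict(wide=(.448,-.335,.05),narrow=(.465,-.167,.058),purple=(.707,-.236,.105)).items():
        u,v=map(int,proj(n,p)); print(n,nm,d[v-14:v+14,u-14:u+14].mean().round(1))
```

```text
side (312, 160) 86 [319.66 163.34] [ 69.4 105.4] 0.65
side (312, 160) 92 [319.68 163.38] [ 69.4 105. ] 0.651
 plane [573.   79.9] [178.3 226.1]
side (312, 160) 98 [319.52 163.48] [ 69.5 104.4] 0.654
top (229, 242) 56 [205.48 250.31] [ 49.  124.7] 0.478
top (229, 242) 62 [232.66 240.11] [ 34.5 104.4] 0.77
 plane [559.8  73.1] [ 51.  158.6]
top (229, 242) 68 [225.72 241.61] [ 46.2 101.9] 0.768
(array([0.56580459, 0.07438185, 0.18870439]), np.float64(0.011828258742103597))
side wide 34.9
side narrow 29.0
side purple 14.7
top wide 54.2
top narrow 94.1
top purple 30.5
```

View pics/v11.png

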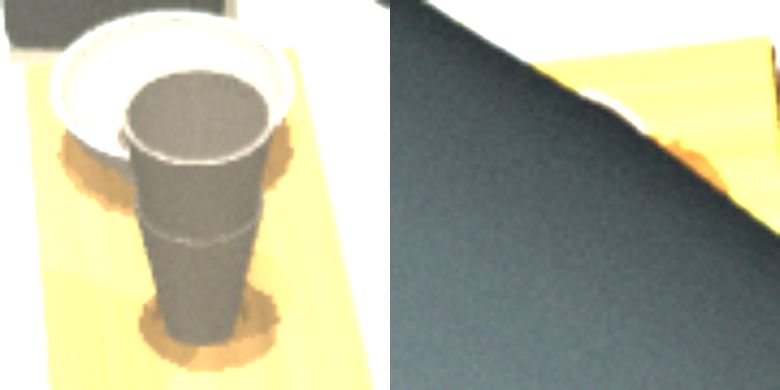

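View pics/top11.png

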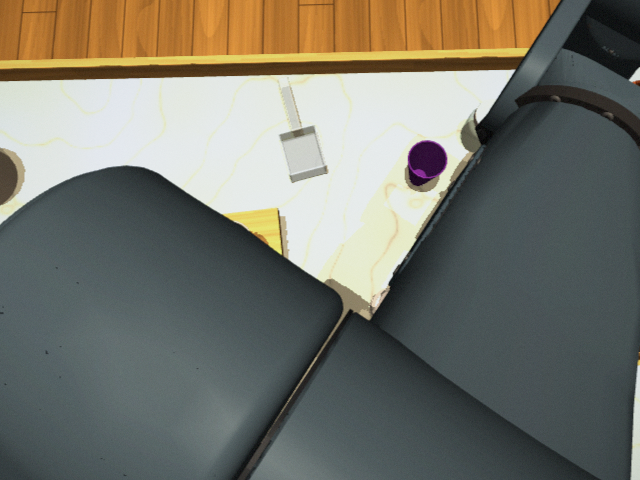

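Run:
```python
from h import *
im=cv2.imread('pics/side11.png'); g=cv2.cvtColor(im,cv2.COLOR_BGR2GRAY)
print('col312',[(r,int(g[r,312])) for r in range(145,196)])
cx=.556;cy=.0767
for z in (.187,.190,.193,.196): print(z,'rim far/near rows',[round(proj('side',[cx,cy+s*.034,z])[1],1) for s in(1,-1)],'cols',[round(proj('side',[cx+s*.034,cy,z])[0],1) for s in(-1,1)])
print('short rim near row',proj('side',[cx,cy-.03,.145])[1],'before:',[(r,int(cv2.cvtColor(cv2.imread('pics/side0.png'),6)[r,312])) for r in range(186,196)])
I=cv2.imread('pics/side11.png'); 
for k in(.145,.193):
  r=.030 if k<.15 else .034
  p=np.array([proj('side',[cx+r*np.cos(t),cy+r*np.sin(t),k]) for t in np.linspace(0,6.28,80)])
  b=cv2.resize(I[130:230,265:365],(600,600)) if k<.15 else b
  cv2.polylines(b,[np.int32((p-[265,130]+.5)*6)],True,(0,0,255),1)
cv2.imwrite('pics/v12.png',b)
```

```text
col312 [(145, 187), (146, 188), (147, 188), (148, 189), (149, 188), (150, 176), (151, 118), (152, 101), (153, 101), (154, 99), (155, 97), (156, 98), (157, 99), (158, 102), (159, 101), (160, 101), (161, 101), (162, 100), (163, 102), (164, 103), (165, 102), (166, 103), (167, 103), (168, 102), (169, 102), (170, 102), (171, 110), (172, 150), (173, 81), (174, 86), (175, 87), (176, 88), (177, 83), (178, 86), (179, 87), (180, 86), (181, 87), (182, 86), (183, 88), (184, 87), (185, 86), (186, 88), (187, 86), (188, 87), (189, 86), (190, 95), (191, 96), (192, 88), (193, 86), (194, 86), (195, 85)]
0.187 rim far/near rows [np.float64(152.9), np.float64(176.0)] cols [np.float64(293.5), np.float64(329.4)]
0.19 rim far/near rows [np.float64(151.7), np.float64(174.7)] cols [np.float64(293.4), np.float64(329.4)]
0.193 rim far/near rows [np.float64(150.4), np.float64(173.5)] cols [np.float64(293.3), np.float64(329.5)]
0.196 rim far/near rows [np.float64(149.2), np.float64(172.2)] cols [np.float64(293.3), np.float64(329.5)]
short rim near row 191.42416821794313 before: [(186, 82), (187, 81), (188, 78), (189, 84), (190, 108), (191, 92), (192, 68), (193, 67), (194, 67), (195, 68)]
```

View pics/v12.png

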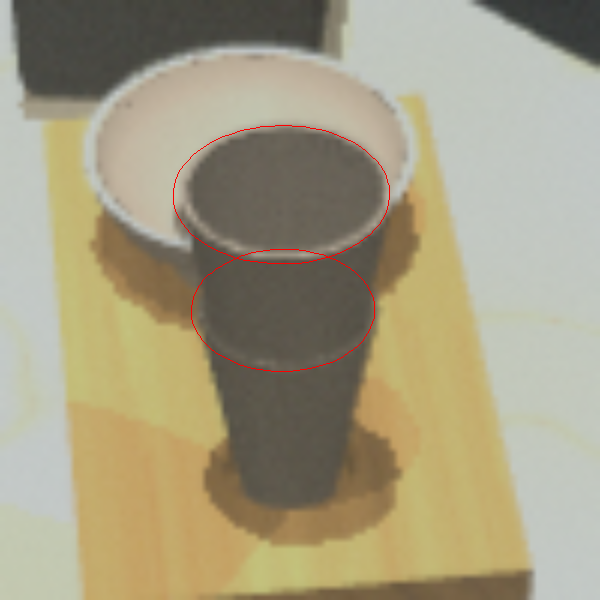

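The side view agrees: the tall cup's near rim is at row 172, which fits z ≈ 0.193, and the short cup's rim row is unchanged at 190. The robot is clear of everything, so I'm handing in.

Run:
```python
from station import manip
s=manip.sense();print(s['t'],s['force'],s['tcp_pos']);print(manip.sign_off())
```

```text
15.9 [-0.25491517 -0.12600904  0.05263524] [ 0.67637934 -0.32321578  0.27932239]
the job is handed in; nothing more can be done
None
```

The tall grey cup now stands upright in the short cup on the stand, and the job was handed in at 15.9 s. I gripped the cup near its rim, carried it over and lowered it in steps of about half a millimetre at the end. I let go once the wrist read about +4.3 N.

**Seating:** that reading means roughly 6 N on the short cup with the tall cup's weight added. That is slightly above the 3–5 N seating range and well below the 12 N at which it wedges. The tool height put the tall cup's underside about 28.8 mm above the short cup's, inside the 27–29 mm target.

**Last checks:**
- **Side view:** the tall cup is upright with its rim at about z = 0.193 m, as expected when nested. The short cup's rim is where it was before, and the bowl and tins look unmoved.
- **Robot:** the wrist force was near zero and the gripper was clear of everything.

**Checks that failed or disagreed:**
- **Final height:** the two-view measurement failed because the arm hid the cup in the top view and the automatic rim fit broke down. The rim height comes from the side view only.
- **Picture difference on the tins and the purple cup:** it was useless because of shadows and the arm, so "unmoved" rests on looking at the side view.
- **Gripper position:** before grasping, the near finger seemed about 7 px off. A second look with the jaws turned showed I had been looking at the finger's outer knuckle, and the gripper was centred.

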